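# Turn a coated reference tile over the flip ramp and load it face down

### The job

The microscope looks from below, so the yellow coated face of the reference tile has to point down. Pick the tile up by its edges, hold it level and still coated face up over the flip ramp, a few centimetres above the steel edge with only its last centimetre or so past the edge on the sloping side, and let it drop so that it turns over by itself and lands coated face down in the catch tray (do not turn it over in the gripper). Then take it out of the tray and lower it gently into the pocket of the black sample frame, coated face down and lying flat on the pocket's ledges, and leave the tape roll, the objective canister and the slide case where they stand.

Things in the scene. Friction and masses are not known exactly. Their poses are not given: they have to be found in the camera images.
- tile_mid (a point): centre (half-way up) of the loose reference tile, a rigid dark metal plate 71 x 46 x 8 mm, about 70 g. x runs along its 71 mm length, y along its 46 mm width, z out of its yellow coated face (up at the start, down at the end); the other face has a small white patch. At the start it lies flat on the table, length roughly along world y. Grip it across the 46 mm width with the fingertips, at mid-length.
- ramp_edge (a point): mid-point of the top of the flip ramp's rounded steel edge, 106 mm above the table and 100 mm above the tray floor. x runs along the edge (100 mm long), -y points to the catch tray, z up. Below it on the tray side is an upright face; on the +y side an aluminium ramp slopes down at about 53 degrees.
- flip_ramp: the fixed flip ramp with its catch tray; origin on the table below the edge, axes as ramp_edge. To flip the tile, drop it level with its length across the edge (along y), the last 10 to 18 mm of it past the edge on the ramp (+y) side and the rest over the tray, its underside 15 to 30 mm above the edge. It comes to rest with its centre 55 to 105 mm from the upright face.
- tray_mid (a point): centre of the catch tray's inner floor (black rubber, 6 mm above the table), axes as the ramp's. The inside is 130 mm (x) by 167 mm (y); walls rise 8 mm above the floor on three sides, the fourth side is the ramp's upright face, with a 20 mm high, 45 degree deflector along its foot.
- frame_seat (a point): where the tile's centre is when it lies seated in the sample frame: middle of the pocket, 8 mm above the table; x along the pocket's 77 mm, y along its 110 mm. The tile's 71 mm length goes along x, with 3 mm to spare at each end; along y it may lie anywhere near the middle.
- frame: the sample frame: fixed, black, 109 mm (x) by 146 mm (y), rim 9 mm high, round an open pocket 77 mm (x) by 110 mm (y). Along the two x sides of the pocket runs an aluminium ledge, 9 mm wide and 4 mm high, on which the ends of the tile rest. Origin under its centre.
- tape: yellow tape roll, 66 x 68 x 19 mm, loose bystander; origin under its centre
- canister: objective canister, clear with a black lid, 51 mm diameter, 71 mm high, loose bystander; origin under its centre
- slide_case: flat black slide case, 32 x 80 x 9 mm, loose bystander; origin under its centre
- tile: the reference tile as a whole; origin at the centre of its uncoated face, axes as above

How it is judged:
By the outcome, as a careful person would: the job done as asked, in the order asked, and still so for the second after the job is handed in, with the robot touching nothing.
It also fails if it takes over 69 s, if anything falls off the work surface, if the arm or the gripper's body presses on something with over 40 N, if the wrist force passes 120 N, or if a joint passes its speed limit or range.

### The arm

A 6-joint arm with a two-finger parallel gripper is mounted at the origin on a cart in front of the work surface, level with it; the furniture and walls round the work are solid. World frame = base frame: x ahead of the robot, y to its left, z up, the work surface at z = 0. Lengths are in m, angles in rad, forces in N, time in s.
With the tool pointing down it reaches from about 0.275 to 0.875 m from the base axis. Payload 12.5 kg.
Tool frame: the origin (TCP) lies on the centre line of the jaws, within the pads' length; the fingertips stand r.finger_overhang ahead of it and the grasp point (between the pads) lies 3 mm ahead of it (r.finger_overhang is the distance from the TCP to the fingertips, in m); z points along the fingers, y is the direction in which the jaws open and shut (so a half turn about z gives the same grasp; the last joint's range is limited). The gripper opens to 85 mm and grips with 20 to 120 N. Pads are 22 mm wide; open, the fingers measure 114 mm over their backs; the gripper's body (76 mm by 85 mm) begins 54 mm behind the grasp point. The pads swing forward as they close: fully open they stand 13 mm farther back than shut.
Start: joints at [1.25, 0.351, 1.652, -0, 1.139, -0.085], TCP at [0.128, 0.535, 0.253] pointing down, gripper open.
Joint ranges: [-2.75, 2.75], [-0.79, 2.1], [0.01, 2.65], [-1.57, 4.71], [0.07, 3.14], [-2.87, 2.87]. Speed limits (rad/s): [2.22, 2.22, 2.79, 3.14, 3.14, 3.14].

### API

Orientations are given as a unit quaternion [x, y, z, w].
In Python, from cell import r, optics gives the robot as it stands. The module is installed in compiled form; this text tells all that it offers. Calls block until the motion is done:
- r.move_to(position, orientation): joint-space move of the TCP to a pose.
- r.move_linear(position, rot=None, vel=0.15): straight line of the TCP; rot=None keeps the orientation; vel is the mean speed in m/s.
- r.set_joints(angles): joint-space move.
- r.set_gripper(opening, squeeze=None): opening from 0.0 (shut) to 1.0 (fully open); squeeze is the grip in N (None keeps the last); returns when the fingers have stopped.
- r.sleep(seconds).
- r.inverse_kinematics(position, orientation): joint angles nearest the present ones, or None.
- optics.get_image(name): name is "scene" or "top"; returns a dict with "pixels" (480x640x3 uint8, red, green, blue), "depth" (480x640 float32, m along the optical axis (not along the pixel's ray), 0 where there is no reading), "fx", "fy", "cx", "cy" (pixels), "D" ([k1, k2, p1, p2, k3] as OpenCV has them; the pictures are not rectified), "camera_from_world" (4x4, takes a point from world to camera coordinates). Camera axes: x right, y down, z forward; pixel columns grow to the right and rows downward; lengths in m; the calibration is good to about 2 mm. A picture is of the moment at which its call begins.
A pose or a line that the arm cannot do raises r.PlanningError and nothing moves.
- r.hand_in(): hands the job in, once; it reports no verdict.
Readings, each from a call of its own:
- r.current_t(): time.
- r.current_q(): joint angles.
- r.current_qvel(): joint speeds.
- r.current_effort(): joint torques, N m.
- r.current_tool_pos(): TCP position.
- r.current_ee_rot(): TCP orientation.
- r.current_contact_force(): force on the tool from outside, world axes, zero at the start.
- r.current_torque(): the same for the moment, N m.
- r.current_opening(): opening from 0.0 (shut) to 1.0 (fully open).
Only numpy, scipy, OpenCV 4.12 (cv2) and the standard library are available. Lean on these libraries where they do the work, as an engineer would, in place of code of your own. Each camera call takes 0.05 s, during which the arm holds its last target.

## Working session

There is one attempt and no reset: what is moved stays moved. The work goes in short steps, each a Python script; the robot and the scene stay as the last script left them, time stands still between calls to the robot, and variables do not carry over. Pictures are saved under pics/ and viewed, and the job is handed in when it is done.

```bash
mkdir -p pics; python3 - <<'E'
from cell import r, optics
import cv2,numpy as np
for n in ("scene","top"):
    d=optics.get_image(n); cv2.imwrite(f"pics/{n}0.png",d["pixels"][:,:,::-1])
    np.savez(f"{n}0.npz",**{k:np.array(v) for k,v in d.items()})
    print(n,d["fx"],d["fy"],d["cx"],d["cy"],d["D"]);print(np.round(d["camera_from_world"],4))
print(r.current_t(),r.finger_overhang,r.current_tool_pos(),r.current_ee_rot())
E
```

```text
scene 522.3097555682692 522.3097555682692 313.03366606446866 228.8914284976583 [-0.07659556  0.          0.          0.          0.        ]
[[ 0.7762 -0.6304  0.0069 -0.4001]
 [-0.3766 -0.4724 -0.7968  0.2835]
 [ 0.5056  0.6159 -0.6041  1.3142]
 [ 0.      0.      0.      1.    ]]
top 506.0312074293844 506.0312074293844 329.15767559119416 231.90200826606954 [0.04740963 0.         0.         0.         0.        ]
[[-0.0644 -0.9979  0.0015  0.0225]
 [-0.9777  0.0628 -0.2003  0.5225]
 [ 0.1998 -0.0144 -0.9797  1.4791]
 [ 0.      0.      0.      1.    ]]
0.1 0.022 [0.12836019 0.53453968 0.25281863] [ 1.17612121e-01  9.93059472e-01 -5.11687951e-04 -1.13579625e-04]
```

View pics/scene0.png

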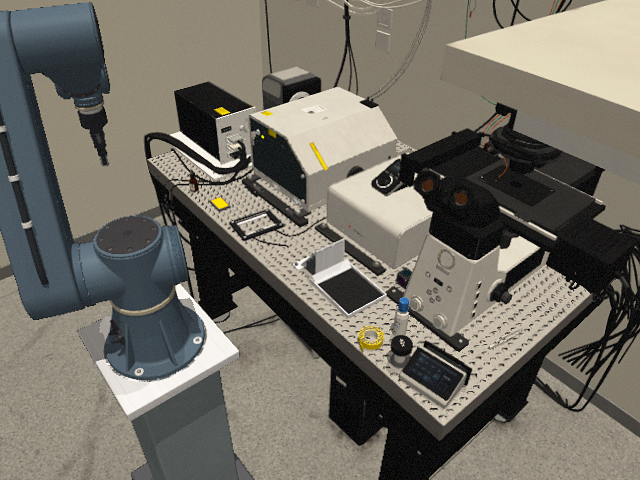

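View pics/top0.png

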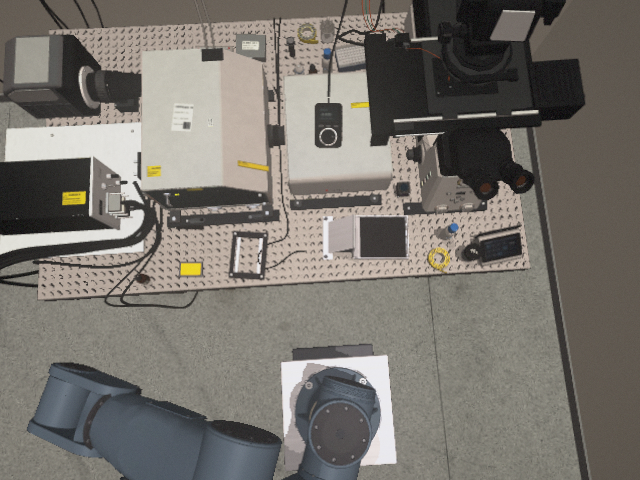

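```bash
cat > h.py <<'E'
import numpy as np,cv2
def load(n,k): 
    d=np.load(f"{n}{k}.npz"); return {x:d[x] for x in d.files}
def K(d): return np.array([[d["fx"],0,d["cx"]],[0,d["fy"],d["cy"]],[0,0,1]],float)
def ray(d,uv):
    p=cv2.undistortPoints(np.array(uv,float).reshape(-1,1,2),K(d),np.array(d["D"],float)).reshape(-1,2)
    M=np.array(d["camera_from_world"]);R=M[:3,:3];c=-R.T@M[:3,3]
    return c,np.c_[p,np.ones(len(p))]@R
def atz(d,uv,z):
    c,v=ray(d,uv); return c+v*((z-c[2])/v[:,2])[:,None]
def bydepth(d,uv):
    c,v=ray(d,uv); u=np.round(np.array(uv)).astype(int).reshape(-1,2)
    return c+v*np.array(d["depth"])[u[:,1],u[:,0]][:,None]
def proj(d,P):
    M=np.array(d["camera_from_world"]); rv=cv2.Rodrigues(M[:3,:3])[0]
    return cv2.projectPoints(np.array(P,float).reshape(-1,1,3),rv,M[:3,3],K(d),np.array(d["D"],float))[0].reshape(-1,2)
E
python3 - <<'E'
import cv2
a=cv2.imread("pics/top0.png")[200:300,170:290];cv2.imwrite("pics/ct1.png",cv2.resize(a,None,fx=6,fy=6,interpolation=cv2.INTER_CUBIC))
a=cv2.imread("pics/top0.png")[175:285,310:540];b=cv2.resize(a,None,fx=3.4,fy=3.4,interpolation=cv2.INTER_CUBIC);cv2.imwrite("pics/ct2.png",b)
a=cv2.imread("pics/scene0.png")[230:330,290:420];cv2.imwrite("pics/cs1.png",cv2.resize(a,None,fx=6,fy=6,interpolation=cv2.INTER_CUBIC))
a=cv2.imread("pics/scene0.png")[180:260,190:310];cv2.imwrite("pics/cs2.png",cv2.resize(a,None,fx=6,fy=6,interpolation=cv2.INTER_CUBIC))
E
```

```text
(no output)
```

View pics/ct1.png

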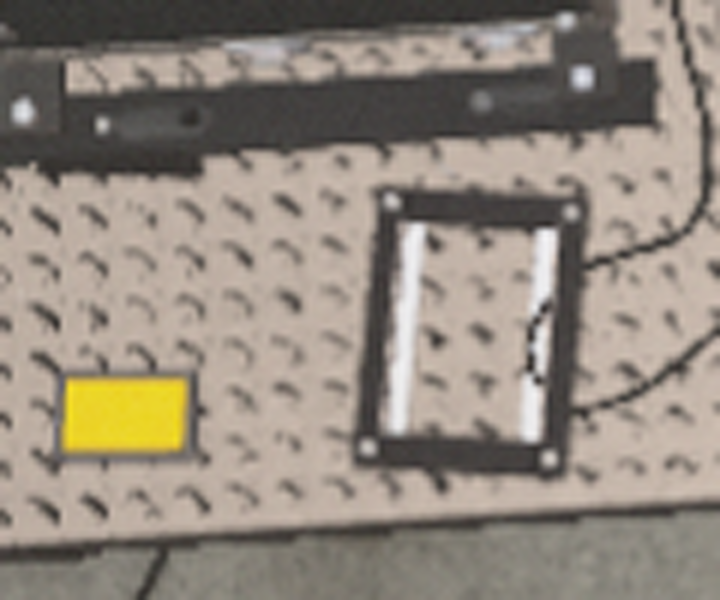

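View pics/ct2.png

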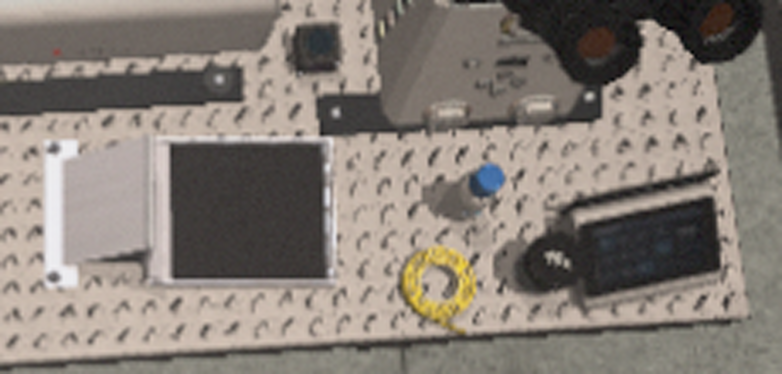

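View pics/cs1.png

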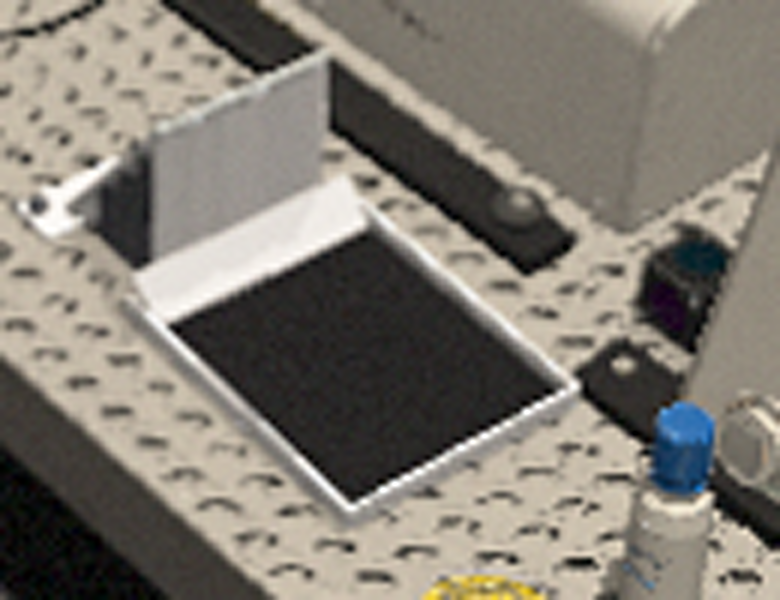

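View pics/cs2.png

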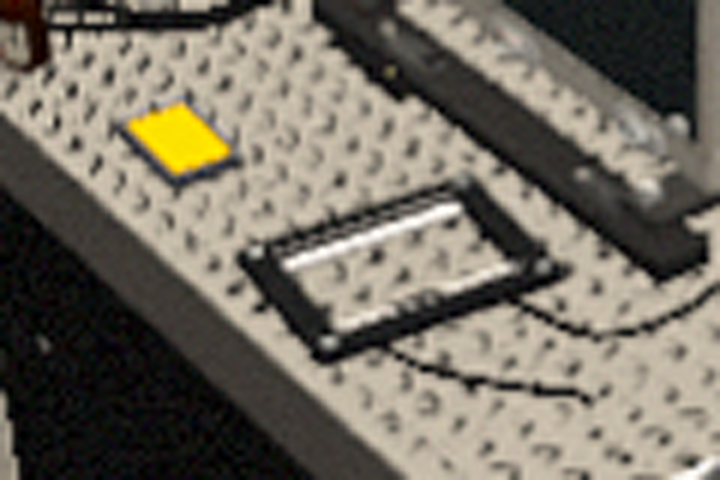

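```bash
cat > m.py <<'E'
from h import *
from scipy.optimize import least_squares
T=load("top",0);S=load("scene",0)
def un(p,o,f): return (np.array(p,float)+.5)/f-.5+np.array(o)
ct1=lambda p:un(p,(170,200),6); ct2=lambda p:un(p,(310,175),3.4); cs1=lambda p:un(p,(290,230),6); cs2=lambda p:un(p,(190,180),6)
# tile: yellow mask
for n,d,z in(("top",T,.008),("scene",S,.008)):
    h=cv2.cvtColor(d["pixels"],cv2.COLOR_RGB2HSV); m=cv2.inRange(h,(22,150,120),(34,255,255))
    k,l,st,c=cv2.connectedComponentsWithStats(m)
    box=(170,255,215,285) if n=="top" else (205,190,235,215)
    for i in range(1,k):
        if st[i,4]>40 and box[0]<c[i][0]<box[2] and box[1]<c[i][1]<box[3]:
            ys,xs=np.where(l==i); P=atz(d,np.c_[xs,ys],z)[:,:2].astype(np.float32); 
            rc=cv2.minAreaRect(P*1000); print("tile",n,st[i,4],P.mean(0),rc)
# frame
sT=ct1([(392,202),(572,212),(368,447),(549,459)]); P=atz(T,sT,.009); print("frame top",P[:,:2],P.mean(0))
sS=cs2([(257,252),(460,183),(543,266),(328,342)]); Q=atz(S,sS,.009); print("frame scene",Q[:,:2],Q.mean(0))
# tray
q=ct2([(170,143),(328,140),(330,280),(172,278)]);print("tray top",atz(T,q,.006)[:,:2])
print("tray scene far corner",atz(S,cs1([(352,495),(372,235),(175,325),(567,383)]),.006)[:,:2])
e=atz(S,cs1([(152,135),(325,52)]),.106); print("edge scene",e)
e=atz(T,ct2([(150,137),(148,250)]),.106); print("edge top",e)
E
python3 m.py
```

```text
tile top 239 [0.4452321 0.4193571] ((445.21734619140625, 419.7572021484375), (60.46344757080078, 33.850486755371094), 86.20420837402344)
tile scene 107 [0.4445292  0.42491525] ((444.86187744140625, 426.44354248046875), (64.07884979248047, 36.84758758544922), 89.76920318603516)
frame top [[0.54629563 0.28085484]
 [0.53504726 0.18820127]
 [0.41971815 0.2963814 ]
 [0.40756446 0.20480932]] [0.47715637 0.24256171 0.009     ]
frame scene [[0.41982116 0.3008023 ]
 [0.5440157  0.28537404]
 [0.53427782 0.19316213]
 [0.40643997 0.20954515]] [0.47613866 0.24722091 0.009     ]
tray top [[ 0.57489173 -0.11047544]
 [ 0.56834968 -0.25620607]
 [ 0.43814554 -0.24562398]
 [ 0.44910115 -0.10265256]]
tray scene far corner [[ 0.44548028 -0.23524971]
 [ 0.5701274  -0.11194194]
 [ 0.45422413 -0.10106608]
 [ 0.57095338 -0.24498925]]
edge scene [[ 0.4576209  -0.0783121   0.106     ]
 [ 0.56048452 -0.08185396  0.106     ]]
edge top [[ 0.55817523 -0.0857817   0.106     ]
 [ 0.45946813 -0.07673852  0.106     ]]
```

```bash
cat >> m.py <<'E'
print("----")
for n,d in(("top",T),("scene",S)):
    print(n,"cam",ray(d,[(0,0)])[0])
    for nm,pt in(("tile",(.445,.422,.008)),("table",(.47,.36,0)),("table2",(.44,0.12,0)),("floor",(.5,-.18,.006)),("table3",(.42,-.28,0))):
        uv=proj(d,[pt])[0]; g=np.array([(uv[0]+i,uv[1]+j) for i in range(-3,4) for j in range(-2,3)])
        P=bydepth(d,g); print(nm,uv.round(1),np.median(P,0).round(4),P[:,2].std().round(4))
E
python3 m.py | sed -n '/----/,$p'; python3 - <<'E'
from cell import r
print(r.current_t())
from h import *
# gripper tip in initial pics
T=load("top",0);S=load("scene",0)
for d,n in((T,"top"),(S,"scene")):
    print(n,proj(d,[r.current_tool_pos()+[0,0,-r.finger_overhang],r.current_tool_pos()]))
a=S["pixels"][80:180,60:150,::-1];cv2.imwrite("pics/g.png",cv2.resize(a,None,fx=6,fy=6,interpolation=cv2.INTER_CUBIC))
E
```

```text
----
top cam [0.21676396 0.01094343 1.55373876]
tile [189.5 268.6] [0.4453 0.4221 0.0069] 0.004
table [210.4 259.6] [4.701e-01 3.593e-01 3.000e-04] 0.0036
table2 [288.5 264.2] [ 0.4405  0.12   -0.0006] 0.0035
floor [383.8 238.7] [ 0.5003 -0.1801  0.0061] 0.0038
table3 [418.1 262.4] [ 0.4197 -0.2797  0.0014] 0.0036
scene cam [-0.24709151 -0.92778755  1.02259147]
tile [219.9 202.8] [0.4422 0.4165 0.0119] 0.003
table [235.9 210.2] [0.4677 0.3562 0.0026] 0.17
table2 [269.5 248.7] [0.439  0.1159 0.0034] 0.0024
floor [349.5 291.9] [ 0.4997 -0.1824  0.0082] 0.0021
table3 [352.4 327.9] [ 0.4179 -0.2813  0.0018] 0.0019
0.1
top [[120.04925343 386.78869085]
 [116.38764781 387.70360985]]
scene [[104.25583204 162.79619866]
 [102.62124016 156.46093821]]
```

View pics/g.png

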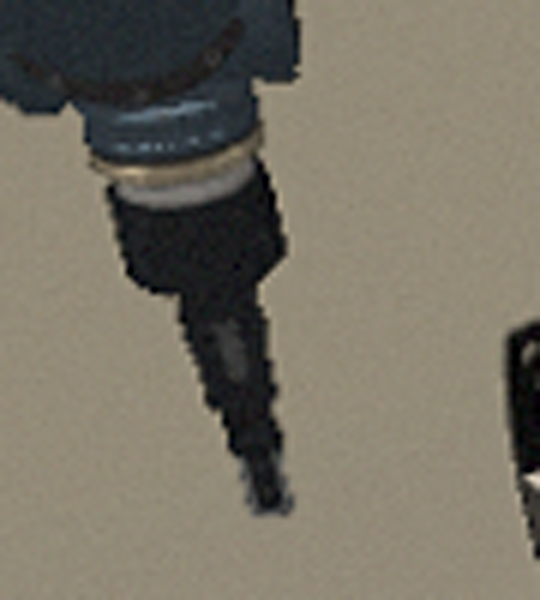

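```bash
python3 - <<'E'
from h import *
from cell import r, optics
ims=[];ds=[]
for i in range(6):
    d=optics.get_image("top"); ims.append(d["pixels"].astype(float)); ds.append(d["depth"])
a=np.mean(ims,0).astype(np.uint8); np.savez("topavg.npz",**{**{k:np.array(v) for k,v in d.items()},"pixels":a,"depth":np.median(ds,0)})
c=a[205:270,318:418,::-1];cv2.imwrite("pics/r8.png",cv2.resize(c,None,fx=8,fy=8,interpolation=cv2.INTER_CUBIC))
c=a[225:285,178:272,::-1];cv2.imwrite("pics/t8.png",cv2.resize(c,None,fx=8,fy=8,interpolation=cv2.INTER_CUBIC))
D=load("topavg","") if 0 else np.load("topavg.npz")
for row in (225,235,245):
    uv=[(u,row) for u in range(322,372,1)]
    P=bydepth(D,uv); print(row); print([(u[0],int(p[1]*1000),int(p[2]*1000),int(a[row,u[0]].mean())) for u,p in zip(uv,P)])
E
```

```text
225
[(322, 9, -1, 190), (323, 6, 3, 216), (324, 2, 4, 236), (325, 0, 2, 235), (326, -3, 6, 236), (327, -6, 4, 229), (328, -9, 5, 202), (329, -12, 10, 173), (330, -15, 10, 173), (331, -18, 18, 173), (332, -21, 20, 172), (333, -24, 27, 173), (334, -27, 29, 173), (335, -30, 34, 173), (336, -33, 38, 172), (337, -36, 43, 173), (338, -39, 46, 173), (339, -42, 50, 173), (340, -45, 50, 174), (341, -48, 56, 173), (342, -51, 58, 173), (343, -53, 66, 174), (344, -56, 67, 172), (345, -59, 72, 172), (346, -62, 73, 173), (347, -65, 79, 172), (348, -67, 83, 172), (349, -70, 89, 172), (350, -73, 90, 173), (351, -76, 94, 173), (352, -78, 98, 161), (353, -81, 104, 161), (354, -84, 108, 189), (355, -92, 23, 176), (356, -96, 20, 198), (357, -99, 17, 205), (358, -102, 10, 205), (359, -106, 10, 176), (360, -109, 4, 69), (361, -112, 3, 59), (362, -115, 4, 59), (363, -118, 7, 59), (364, -122, 3, 59), (365, -124, 7, 58), (366, -128, 7, 60), (367, -131, 4, 60), (368, -134, 6, 59), (369, -137, 6, 60), (370, -140, 5, 58), (371, -143, 9, 58)]
235
[(322, 11, 0, 176), (323, 8, 3, 218), (324, 4, 4, 236), (325, 1, 4
[... 1285 characters left out ...]
-35, 47, 167), (339, -38, 49, 167), (340, -41, 52, 167), (341, -43, 55, 167), (342, -46, 63, 166), (343, -49, 65, 166), (344, -52, 68, 167), (345, -55, 71, 168), (346, -57, 78, 169), (347, -60, 79, 170), (348, -63, 83, 170), (349, -66, 85, 170), (350, -69, 91, 170), (351, -71, 93, 173), (352, -74, 97, 159), (353, -77, 101, 156), (354, -79, 106, 190), (355, -82, 109, 176), (356, -91, 21, 189), (357, -94, 14, 197), (358, -98, 11, 207), (359, -101, 11, 186), (360, -104, 5, 112), (361, -107, 4, 58), (362, -110, 5, 59), (363, -113, 6, 59), (364, -117, 5, 59), (365, -120, 5, 59), (366, -123, 4, 60), (367, -126, 6, 59), (368, -129, 8, 59), (369, -132, 9, 58), (370, -135, 8, 58), (371, -138, 4, 58)]
```

View pics/r8.png

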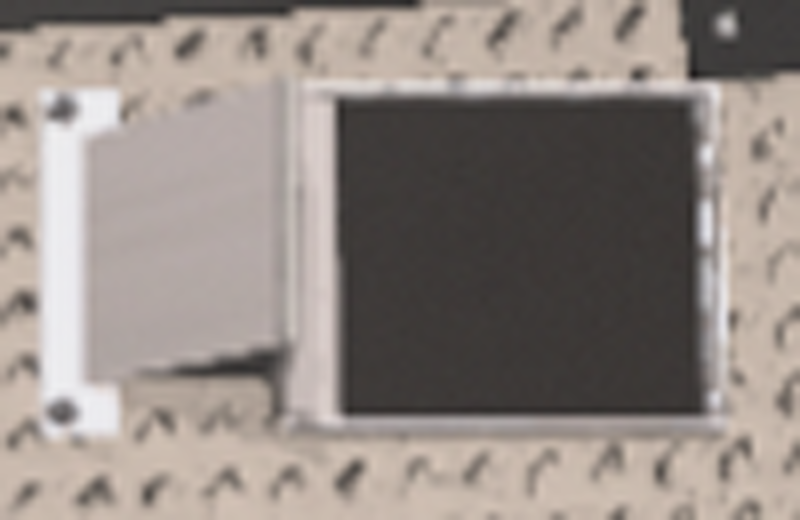

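View pics/t8.png

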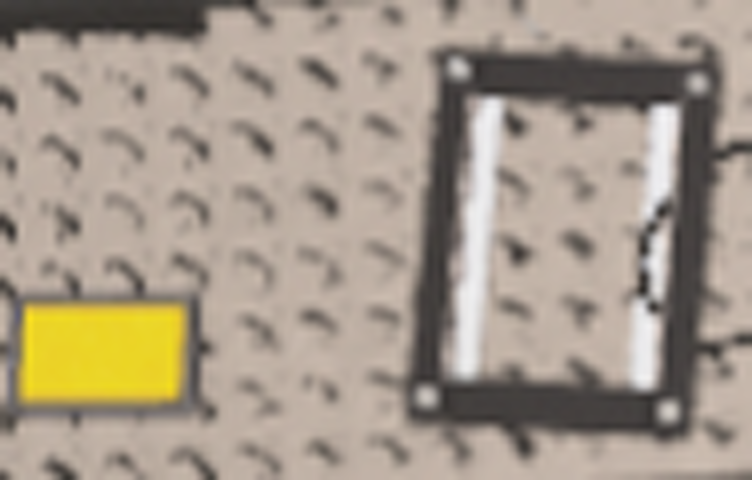

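```bash
python3 - <<'E'
from h import *
from cell import r
D=np.load("topavg.npz")
f=lambda p:(np.array(p,float)+.5)/8-.5+np.array((178,225))
g=lambda p:(np.array(p,float)+.5)/8-.5+np.array((318,205))
deg=lambda v:np.degrees(np.arctan2(v[1],v[0]))
P=atz(D,f([(22,297),(198,297),(194,407),(13,408)]),.008)[:,:2];print("tile",P.round(4).tolist(),P.mean(0),[np.linalg.norm(P[i]-P[i-1]).round(4) for i in range(4)],[deg(P[0]-P[1]),deg(P[3]-P[2]),deg(P[0]-P[3]),deg(P[1]-P[2])])
h=cv2.cvtColor(D["pixels"],cv2.COLOR_RGB2HSV);m=cv2.inRange(h,(22,120,100),(34,255,255));m[:260]=0;m[285:]=0;m[:,:170]=0;m[:,215:]=0
ys,xs=np.where(m);Q=atz(D,np.c_[xs,ys],.008)[:,:2];w,v=np.linalg.eigh(np.cov(Q.T));print("yellow",Q.mean(0),deg(v[:,1]))
F=atz(D,f([(459,68),(698,83),(669,410),(427,397)]),.009)[:,:2];print("frame",F.round(4).tolist(),F.mean(0),[deg(F[0]-F[1]),deg(F[3]-F[2]),deg(F[0]-F[3]),deg(F[1]-F[2])],[np.linalg.norm(F[i]-F[i-1]).round(4) for i in range(4)])
L=atz(D,f([(485,97),(667,103),(645,390),(465,378)]),.004)[:,:2];print("ledge mids",L.mean(0))
O=atz(D,f([(442,50),(716,63),(686,432),(411,418)]),.009)[:,:2];print("outer",O.mean(0),[np.linalg.norm(O[i]-O[i-1]).round(4) for i in range(4)],deg(O[0]-O[1]))
E_=atz(D,g([(288,85),(285,345)]),.106);print("edge",E_)
t=atz(D,g([(337,97),(691,97),(702,414),(341,414)]),.006)[:,:2];print("floor",t.round(4).tolist(),[deg(t[0]-t[1]),deg(t[3]-t[2]),deg(t[0]-t[3]),deg(t[1]-t[2])],[np.linalg.norm(t[i]-t[i-1]).round(4) for i in range(4)],t.mean(0))
w=atz(D,g([(302,87),(716,82),(722,432),(292,428)]),.014)[:,:2];print("wall",w.round(4).tolist(),[deg(w[0]-w[1]),deg(w[3]-w[2]),deg(w[0]-w[3]),deg(w[1]-w[2])],[np.linalg.norm(w[i]-w[i-1]).round(4) for i in range(4)])
s=atz(D,g([(63,108),(63,410)]),.003)[:,:2];print("screws",s,deg(s[0]-s[1]))
for phi in(-4,176):
    al=np.radians((phi+90)/2)
    print(phi,r.inverse_kinematics([.445,.42,.12],[np.cos(al),np.sin(al),0,0]))
E
```

```text
tile [[0.4682, 0.4498], [0.4638, 0.3829], [0.4215, 0.3849], [0.4257, 0.4533]] [0.44481255 0.41772683] [np.float64(0.0427), np.float64(0.067), np.float64(0.0423), np.float64(0.0685)] [np.float64(86.23514694596791), np.float64(86.51223727048793), np.float64(-4.786807806197287), np.float64(-2.781111100964126)]
yellow [0.44503595 0.41975395] 86.86945545909134
frame [[0.5469, 0.2808], [0.535, 0.1885], [0.4084, 0.2045], [0.4194, 0.2963]] [0.47741399 0.24252213] [np.float64(82.65904870950448), np.float64(83.15867926253135), np.float64(-6.954619321709771), np.float64(-7.172614649720092)] [np.float64(0.1284), np.float64(0.093), np.float64(0.1276), np.float64(0.0925)]
ledge mids [0.47708781 0.2424722 ]
outer [0.47705589 0.24232196] [np.float64(0.1435), np.float64(0.1066), np.float64(0.144), np.float64(0.105)] 83.55211788382091
edge [[ 0.55747123 -0.08513356  0.106     ]
 [ 0.46090067 -0.07687689  0.106     ]]
floor [[0.5749, -0.1106], [0.566, -0.2491], [0.4406, -0.2415], [0.4494, -0.1025]] [np.float64(86.31263446192554), np.float64(86.35094189970641), np.float64(-3.6820213593263458), np.float64(-3.459991287726601)] [np.float64(0.1258), np.float64(0.1388), np.float64(0.1257), np.float64(0.1393)] [ 0.50773304 -0.1759517 ]
wall [[0.578, -0.0966], [0.5696, -0.2581], [0.432, -0.2472], [0.444, -0.0827]] [np.float64(87.02277597732045), np.float64(85.81316789113647), np.float64(-5.920060709234704), np.float64(-4.509729488004055)] [np.float64(0.1347), np.float64(0.1617), np.float64(0.138), np.float64(0.1649)]
screws [[ 0.5781118  -0.00300293]
 [ 0.45832078  0.00454578]] -3.605762372433697
-4 [ 6.80438676e-01  6.17884073e-01  1.58956324e+00 -4.44089210e-16
  9.34145339e-01  7.50251846e-01]
176 [ 6.80438676e-01  6.17884073e-01  1.58956324e+00 -4.44089210e-16
  9.34145339e-01 -2.39134081e+00]
```

```bash
cat > rb.py <<'E'
from cell import r, optics
from h import *
def q(phi):
    a=np.radians((phi+90)/2); return [np.cos(a),np.sin(a),0,0]
def snap(tag):
    for n in ("scene","top"):
        d=optics.get_image(n); np.savez(f"{n}{tag}.npz",**{k:np.array(v) for k,v in d.items()})
def st(m=""): print(m,"t",round(r.current_t(),2),"p",np.round(r.current_tool_pos(),4),"F",np.round(r.current_contact_force(),2),"op",round(r.current_opening(),3),"oh",r.finger_overhang)
E
python3 - <<'E'
from rb import *
r.set_gripper(.66,30); st("g")
r.move_to([.4449,.4190,.10],q(-3.5)); st("h")
r.move_linear([.4449,.4190,.045]); r.sleep(.2); st("d"); f0=np.array(r.current_contact_force())
for z in np.arange(.040,.0195,-.002):
    r.move_linear([.4449,.4190,z],vel=.05); f=np.array(r.current_contact_force()); print(round(z,4),(f-f0).round(2),round(r.current_tool_pos()[2],4))
    if abs(f-f0).max()>4: break
st(); snap(1)
E
python3 - <<'E'
import sys; sys.path.insert(0,'.')
from h import *
d=load("top",1);a=d["pixels"][230:300,160:240,::-1];cv2.imwrite("pics/g1.png",cv2.resize(a,None,fx=8,fy=8))
E
```

```text
g t 0.8 p [0.1285 0.5348 0.2533] F [0.49 0.23 0.27] op 0.66 oh 0.022
h t 2.18 p [0.4444 0.4197 0.1005] F [-0.18 -0.36  0.13] op 0.658 oh 0.022
d t 2.9 p [0.4453 0.4195 0.0461] F [-1.05 -0.59 -0.24] op 0.66 oh 0.022
0.04 [1.48 0.64 0.96] 0.0398
0.038 [0.86 0.12 0.55] 0.0379
0.036 [ 0.61  1.61 -0.43] 0.0359
0.034 [ 1.31  0.72 -0.37] 0.0339
0.032 [ 1.49  0.52 -0.26] 0.0319
0.03 [ 1.94  0.98 -0.05] 0.0298
0.028 [1.28 0.91 0.04] 0.0279
0.026 [ 1.82  0.6  -0.87] 0.0259
0.024 [ 1.03 -0.39  0.75] 0.0238
0.022 [-0.1   0.63 -0.01] 0.0218
0.02 [1.06 1.26 0.16] 0.0199
 t 5.65 p [0.4448 0.419  0.0199] F [ 0.01  0.67 -0.07] op 0.661 oh 0.022
```

```bash
python3 - <<'E'
from rb import *
r.set_gripper(.3,40); st("grip")
r.move_linear([.4449,.4190,.13],vel=.2); st("lift"); r.sleep(.2); st();snap(2)
d=load("top",2);a=d["pixels"][220:300,130:240,::-1];cv2.imwrite("pics/g2.png",cv2.resize(a,None,fx=7,fy=7,interpolation=cv2.INTER_CUBIC))
d=load("scene",2);a=d["pixels"][110:240,160:290,::-1];cv2.imwrite("pics/g2s.png",cv2.resize(a,None,fx=4.5,fy=4.5,interpolation=cv2.INTER_CUBIC))
E
```

```text
grip t 6.0 p [0.4451 0.4191 0.0203] F [-0.47 -0.87  3.17] op 0.523 oh 0.022
lift t 6.7 p [0.4444 0.4186 0.1288] F [-0.45 -0.41 -2.28] op 0.524 oh 0.022
 t 6.9 p [0.4444 0.4186 0.1286] F [ 0.1  -0.29 -1.75] op 0.523 oh 0.022
```

View pics/g2.png

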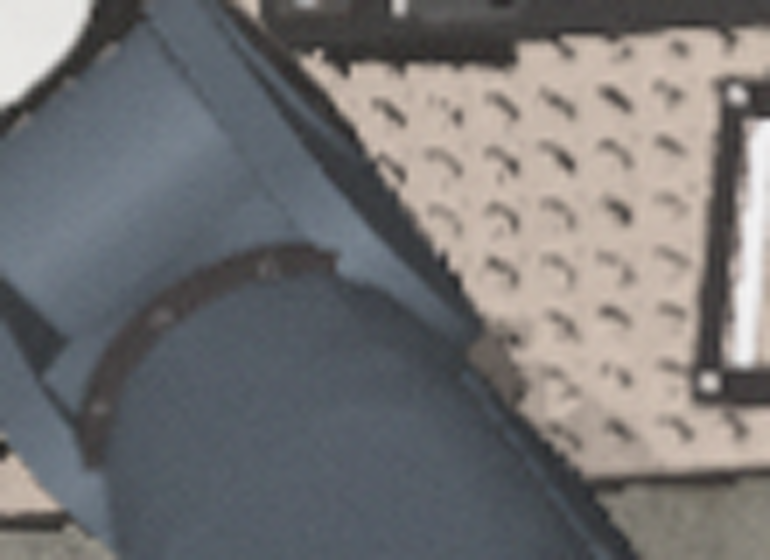

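View pics/g2s.png

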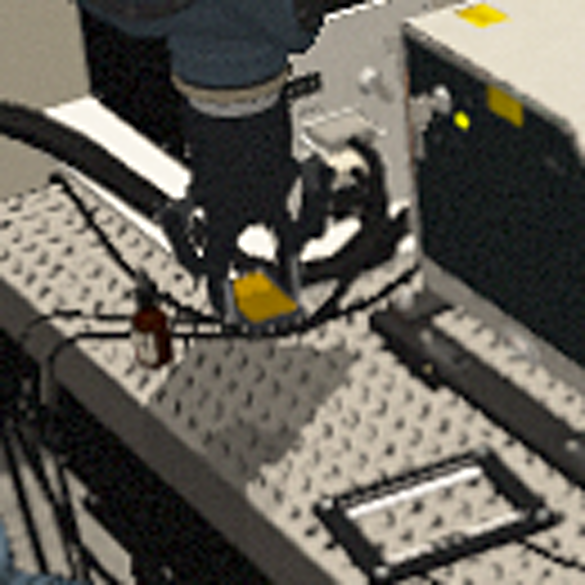

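```bash
python3 - <<'E'
from rb import *
r.move_linear([.4449,.4190,.22],vel=.25)
r.move_to([.510,-.1025,.21],q(-3.8)); st("over")
r.move_linear([.510,-.1025,.148],vel=.1); r.sleep(.3); st("low");snap(3)
d=load("scene",3);a=d["pixels"][190:320,270:410,::-1];cv2.imwrite("pics/g3s.png",cv2.resize(a,None,fx=5.5,fy=4.6,interpolation=cv2.INTER_CUBIC))
d=load("top",3);a=d["pixels"][190:300,300:420,::-1];cv2.imwrite("pics/g3.png",cv2.resize(a,None,fx=5,fy=5,interpolation=cv2.INTER_CUBIC))
E
```

```text
over t 9.41 p [ 0.5102 -0.1018  0.21  ] F [ 1.37 -0.48  0.76] op 0.52 oh 0.022
low t 10.47 p [ 0.5102 -0.1025  0.1484] F [-0.55  0.77 -1.61] op 0.522 oh 0.022
```

View pics/g3s.png

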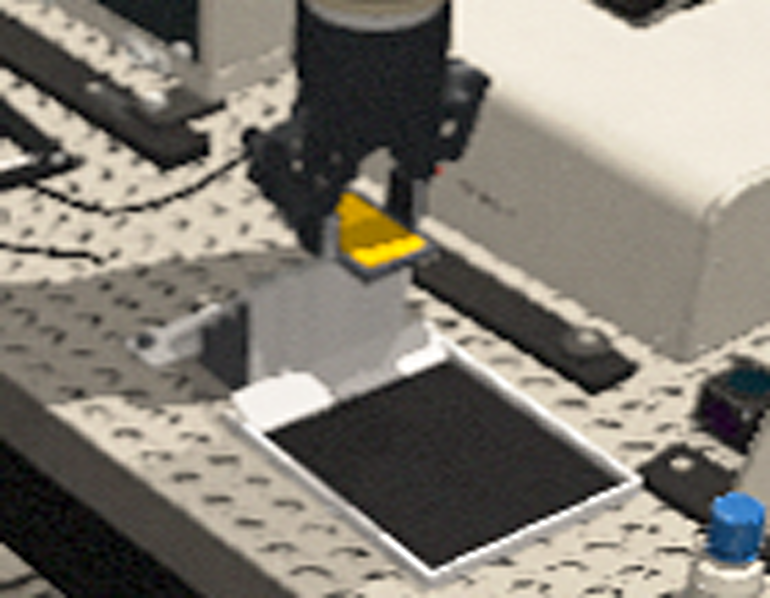

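View pics/g3.png

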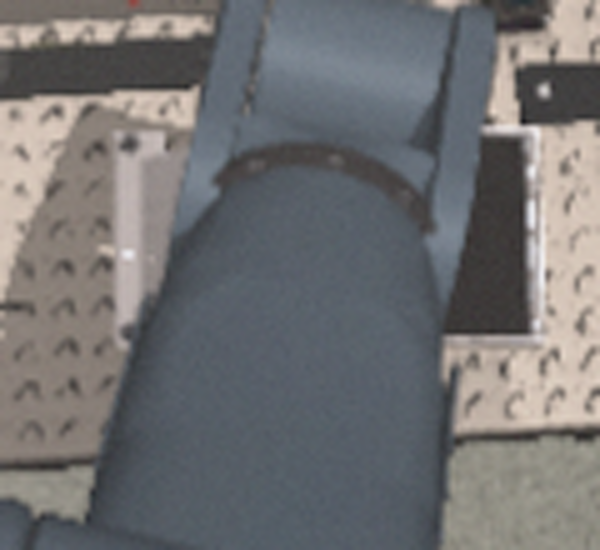

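```bash
python3 - <<'E'
from rb import *
d=load("scene",3);a=d["pixels"][190:320,270:410,::-1];b=cv2.resize(a,None,fx=5.5,fy=4.6,interpolation=cv2.INTER_CUBIC)
t=np.radians(-3.8);R=np.array([[np.cos(t),-np.sin(t)],[np.sin(t),np.cos(t)]])
def dr(P,c):
    p=(proj(d,P)-[270,190]+.5)*[5.5,4.6]-.5; cv2.polylines(b,[np.round(p).astype(int)],True,c,1)
C=np.array([.5102,-.1025])
def box(z): return [[*(C+R@[x,y]),z] for x,y in((-.023,-.0355),(.023,-.0355),(.023,.0355),(-.023,.0355))]
dr(box(.1361),(0,0,255));dr(box(.1281),(0,255,0))
e=np.array([.509,-.081]);dr([[*(e+R@[-.05,0]),.106],[*(e+R@[.05,0]),.106]],(255,0,255))
cv2.imwrite("pics/g3o.png",b[130:420,200:560].repeat(2,0).repeat(2,1))
E
```

```text
(no output)
```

View pics/g3o.png

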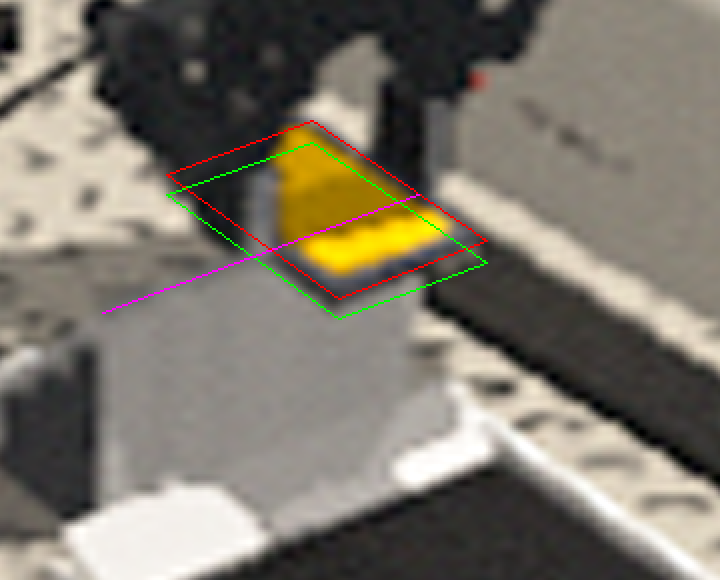

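```bash
python3 - <<'E'
from rb import *
d=load("scene",3)
un=lambda p:((np.array(p,float)/2+[200,130])+.5)/[5.5,4.6]-.5+[270,190]
uv=un([(338,274),(450,222),(300,124),(338,303),(468,238)])
for z in(.1361,.139,.142): print(z,atz(d,uv[:3],z)[:,:2].round(4).tolist())
print("bottom",atz(d,uv[3:],.1281)[:,:2].round(4).tolist())
t=np.radians(-3.8);R=np.array([[np.cos(t),-np.sin(t)],[np.sin(t),np.cos(t)]]);C=np.array([.5102,-.1025])
for b in(0,.003): print([(C+R@[x,y]).round(4).tolist() for x,y in((-.023+b,-.0355+b),(.023-b,-.0355+b),(.023-b,.0355-b))])
a=d["pixels"][225:252,322:352,::-1];cv2.imwrite("pics/g3z.png",cv2.resize(a,None,fx=20,fy=20,interpolation=cv2.INTER_NEAREST))
print(d["depth"][228:248:2,336:346:2])
uvy=[(u,v) for v in range(225,250) for u in range(325,352) if d["pixels"][v,u,0]>150 and d["pixels"][v,u,2]<60]
P=bydepth(d,uvy);print(len(P),np.median(P,0),P[:,2].std())
e=[(292+i,247-i*0.45) for i in range(0,10)]
E
```

```text
0.1361 [[0.4919, -0.1283], [0.5296, -0.1273], [0.5318, -0.068]]
0.139 [[0.4895, -0.1309], [0.527, -0.1299], [0.5292, -0.0708]]
0.142 [[0.487, -0.1336], [0.5244, -0.1326], [0.5266, -0.0737]]
bottom [[0.4897, -0.1312], [0.535, -0.1285]]
[[0.4849, -0.1364], [0.5308, -0.1394], [0.5355, -0.0686]]
[[0.4881, -0.1336], [0.528, -0.1363], [0.5323, -0.0714]]
[[1.6925942 1.660421  1.6516879 1.4237367 1.4118153]
 [1.6857337 1.6904466 1.6506532 1.4291965 1.4194192]
 [1.4578817 1.6770972 1.4387865 1.4305573 1.417648 ]
 [1.4478939 1.4448719 1.4397469 1.4303522 1.4233221]
 [1.4371046 1.4449155 1.4399027 1.4407078 1.4328989]
 [1.4319246 1.4314778 1.4328368 1.4277959 1.4267937]
 [1.4255202 1.4238508 1.4256188 1.4247816 1.4248888]
 [1.4154568 1.4221745 1.4154459 1.418303  1.413832 ]
 [1.4145013 1.4125233 1.4120296 1.4070249 1.4146879]
 [1.3995664 1.4046475 1.4019706 1.405215  1.408106 ]]
129 [ 0.5123449  -0.11044313  0.13856784] 0.00403713884758229
```

View pics/g3z.png

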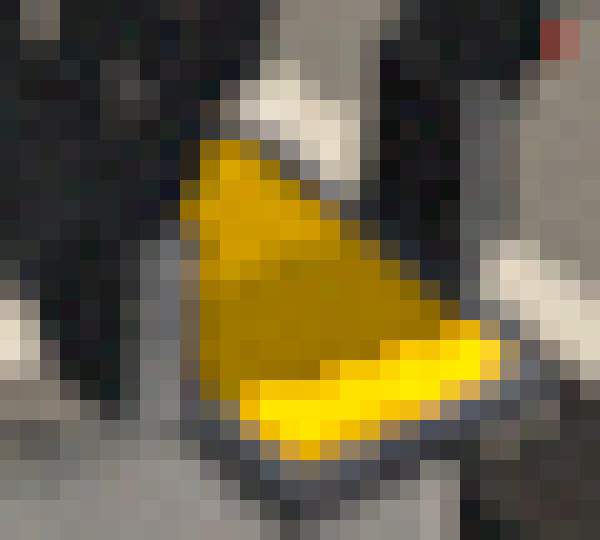

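```bash
python3 - <<'E'
from rb import *
for k,C in((3,(.5102,-.1025)),(2,(.4444,.4186))):
    d=load("scene",k)
    for z in(.20,.22,.24,.26,.28,.30):
        u,v=proj(d,[[*C,z]])[0]; row=d["pixels"][int(round(v))].astype(int).mean(1)
        dep=d["depth"][int(round(v))]
        dt=(np.array([.5056,.6159,-.6041])@[*C,z]+1.3142)
        ok=np.where((abs(dep-dt)<.07)&(abs(np.arange(640)-u)<35))[0]
        print(k,z,round(u,1),round(v,1),ok.min() if len(ok) else 0,ok.max() if len(ok) else 0,ok.mean() if len(ok) else 0,row[int(u)-25:int(u)+26:1].astype(int).tolist() if z in(.24,.28) else "")
d=load("scene",3);a=d["pixels"][150:260,300:380,::-1];cv2.imwrite("pics/g3w.png",cv2.resize(a,None,fx=7,fy=5.4,interpolation=cv2.INTER_NEAREST))
E
```

```text
3 0.2 336.3 221.5 315 354 334.35897435897436 
3 0.22 336.6 215.4 322 357 339.4117647058824 
3 0.24 336.8 209.2 324 358 341.0 [147, 147, 147, 171, 189, 201, 211, 192, 188, 205, 204, 200, 163, 63, 28, 32, 33, 32, 29, 36, 34, 32, 33, 28, 35, 32, 30, 34, 33, 32, 31, 30, 27, 29, 29, 31, 30, 32, 20, 42, 60, 77, 81, 57, 38, 39, 27, 111, 178, 204, 208]
3 0.26 337.1 202.8 323 355 339.0 
3 0.28 337.4 196.4 323 352 337.5 [143, 142, 142, 144, 145, 141, 144, 142, 141, 149, 134, 88, 22, 30, 29, 34, 28, 21, 29, 30, 28, 51, 72, 81, 89, 92, 98, 91, 89, 84, 61, 55, 42, 25, 28, 33, 32, 27, 23, 44, 193, 241, 232, 232, 232, 233, 233, 232, 234, 233, 233]
3 0.3 337.6 189.8 324 352 338.0 
2 0.2 214.4 154.1 199 233 215.15625 
2 0.22 213.8 148.6 202 234 218.0 
2 0.24 213.1 143.0 201 224 212.5 [243, 241, 242, 242, 244, 247, 245, 189, 84, 13, 6, 14, 0, 61, 32, 24, 23, 24, 31, 32, 29, 26, 28, 26, 30, 26, 30, 31, 28, 35, 24, 21, 25, 35, 25, 26, 44, 164, 162, 173, 169, 147, 173, 205, 161, 116, 123, 116, 149, 174, 134]
2 0.26 212.5 137.4 201 224 212.95652173913044 
2 0.28 211.8 131.6 200 223 211.5 [17, 9, 0, 10, 17, 2, 22, 13, 12, 13, 10, 5, 9, 10, 20, 20, 104, 115, 92, 99, 84, 84, 98, 101, 97, 104, 84, 77, 83, 100, 65, 120, 114, 116, 111, 59, 23, 27, 95, 107, 168, 164, 160, 163, 156, 155, 154, 156, 160, 157, 152]
2 0.3 211.1 125.8 198 224 211.0
```

View pics/g3w.png

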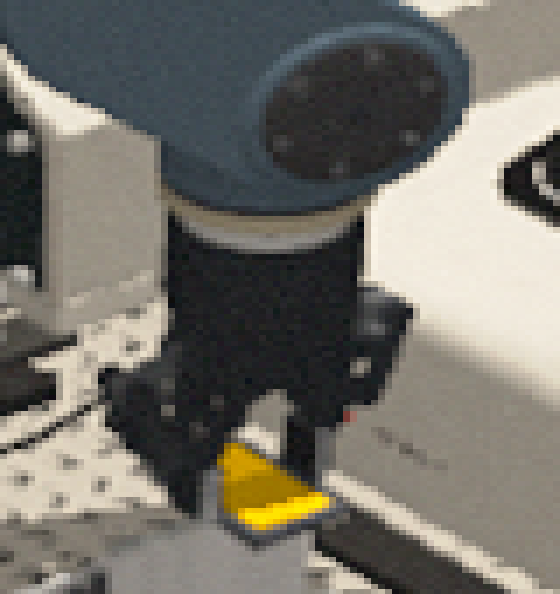

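```bash
python3 - <<'E'
from rb import *
r.move_linear([.510,-.1050,.148],vel=.03); r.sleep(.5); st("pre")
r.set_gripper(1.0); st("rel"); r.sleep(.6)
snap(4)
r.move_linear([.510,-.1050,.26],vel=.3)
r.move_to([.45,.15,.30],q(-3.8)); st(); snap(5)
d=load("scene",5);a=d["pixels"][230:330,290:420,::-1];cv2.imwrite("pics/g5s.png",cv2.resize(a,None,fx=6,fy=6,interpolation=cv2.INTER_CUBIC))
d=load("top",5);a=d["pixels"][190:300,310:430,::-1];cv2.imwrite("pics/g5.png",cv2.resize(a,None,fx=5,fy=5,interpolation=cv2.INTER_CUBIC))
E
```

```text
pre t 11.32 p [ 0.51  -0.105  0.148] F [-0.35 -0.79 -0.46] op 0.519 oh 0.022
rel t 11.81 p [ 0.51  -0.105  0.148] F [-0.75  0.18 -0.23] op 1.002 oh 0.022
 t 14.07 p [0.4502 0.1493 0.2994] F [ 0.37 -0.97  0.59] op 1.002 oh 0.022
```

View pics/g5s.png

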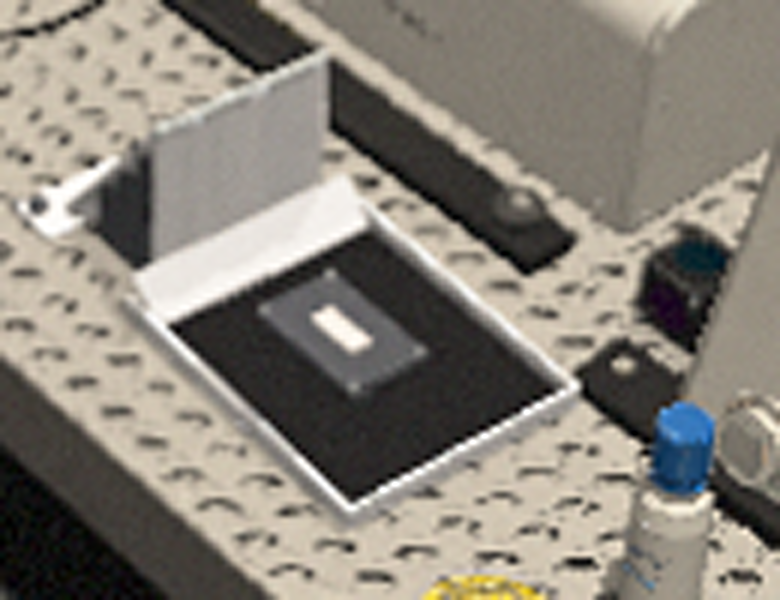

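View pics/g5.png

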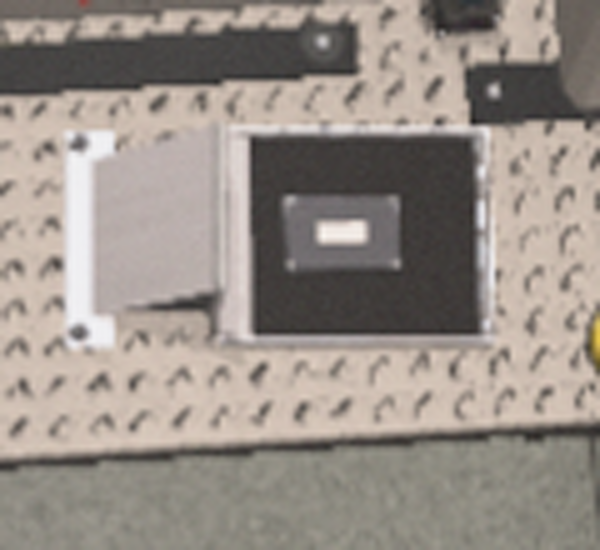

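```bash
python3 - <<'E'
from h import *
d=load("top",5);g=lambda p:(np.array(p,float)+.5)/5-.5+np.array((310,190))
deg=lambda v:np.degrees(np.arctan2(v[1],v[0]))
P=atz(d,g([(290,201),(396,201),(396,263),(291,264)]),.014)[:,:2];print("screws",P.round(4).tolist(),P.mean(0),deg(P[0]-P[1]),deg(P[3]-P[2]))
P=atz(d,g([(284,196),(400,195),(402,270),(286,270)]),.014)[:,:2];print("outer",P.mean(0),deg(P[0]-P[1]),deg(P[3]-P[2]),[np.linalg.norm(P[i]-P[i-1]).round(4) for i in range(4)])
def patch(d,box):
    a=d["pixels"].astype(float).mean(2)[box[1]:box[3],box[0]:box[2]];w=np.clip(a-140,0,None)
    yy,xx=np.mgrid[box[1]:box[3],box[0]:box[2]];c=[(w*xx).sum()/w.sum(),(w*yy).sum()/w.sum()];
    k=w>20;Q=atz(d,np.c_[xx[k],yy[k]],.014)[:,:2];W,v=np.linalg.eigh(np.cov(Q.T))
    return atz(d,[c],.014),deg(v[:,1]),k.sum()
print(patch(d,(370,230,387,242)))
s=load("scene",5); u=lambda p:(np.array(p,float)+.5)/6-.5+np.array((290,230))
print(patch(s,(340,279,355,291)))
P=atz(s,u([(258,309),(332,270),(428,350),(352,397)]),.014)[:,:2];print("scene outer",P.round(4).tolist(),P.mean(0),deg(P[0]-P[3]),deg(P[1]-P[2]))
E
```

```text
screws [[0.5298, -0.1313], [0.5256, -0.197], [0.4865, -0.1936], [0.4901, -0.1288]] [ 0.50798782 -0.16266388] 86.32544944250311 86.8913389448158
outer [ 0.50770428 -0.16248105] 86.82956089824468 86.33760753938958 [np.float64(0.0467), np.float64(0.0721), np.float64(0.0474), np.float64(0.0716)]
(array([[ 0.50823354, -0.16180979,  0.014     ]]), np.float64(86.64525308654925), np.int64(51))
(array([[ 0.50766971, -0.15818332,  0.014     ]]), np.float64(89.88431052938098), np.int64(40))
scene outer [[0.4862, -0.1236], [0.5317, -0.125], [0.5297, -0.1942], [0.4813, -0.1951]] [ 0.50721967 -0.15945891] 86.03580588140464 88.29828280006168
```

```bash
python3 - <<'E'
from rb import *
r.set_gripper(.66,40)
r.move_to([.508,-.1605,.20],q(-3.5)); st("over")
r.move_linear([.508,-.1605,.05],vel=.2); r.move_linear([.508,-.1605,.0275],vel=.04); r.sleep(.2); st("down")
r.set_gripper(.3,40); st("grip"); 
r.move_linear([.508,-.1605,.20],vel=.15); r.sleep(.2); st("lift"); snap(6)
d=load("scene",6);a=d["pixels"][160:320,270:420,::-1];cv2.imwrite("pics/g6s.png",cv2.resize(a,None,fx=4,fy=3.7,interpolation=cv2.INTER_CUBIC))
E
```

```text
over t 15.82 p [ 0.5083 -0.1597  0.2004] F [-0.29 -0.31 -0.24] op 0.659 oh 0.022
down t 17.63 p [ 0.5081 -0.1605  0.0277] F [-0.37  0.12  0.73] op 0.663 oh 0.022
grip t 17.9 p [ 0.5081 -0.1605  0.0279] F [-1.47  0.03  5.06] op 0.525 oh 0.022
lift t 19.4 p [ 0.5078 -0.1604  0.1994] F [-0.32 -0.36 -0.21] op 0.521 oh 0.022
```

View pics/g6s.png

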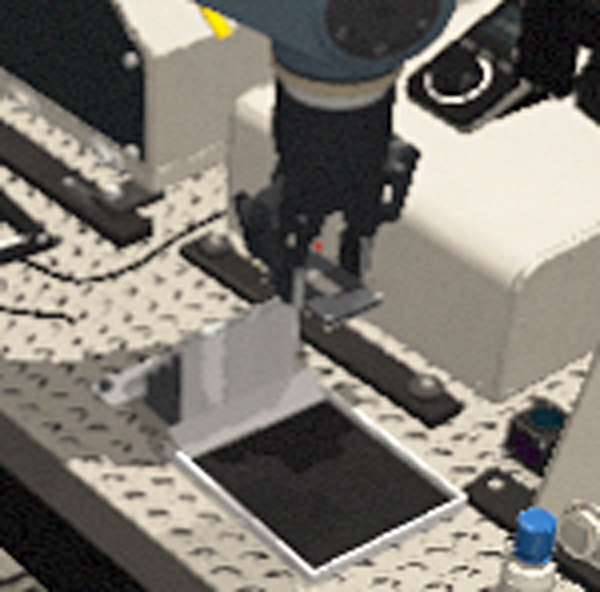

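```bash
python3 - <<'E'
from rb import *
r.move_to([.477,.245,.20],q(-7.1)); st("over")
r.move_linear([.477,.245,.06],vel=.15); r.sleep(.4); st("60"); snap(7)
d=load("scene",7);a=d["pixels"][150:270,200:320,::-1];b=cv2.resize(a,None,fx=5,fy=5,interpolation=cv2.INTER_CUBIC)
t=np.radians(-7.1);R=np.array([[np.cos(t),-np.sin(t)],[np.sin(t),np.cos(t)]])
C=np.array([.477,.245])
def dr(w,h,z,c):
    p=(proj(d,[[*(C+R@[x,y]),z] for x,y in((-w,-h),(w,-h),(w,h),(-w,h))])-[200,150]+.5)*5-.5; cv2.polylines(b,[np.round(p).astype(int)],True,c,1)
dr(.023,.0355,.0465,(0,0,255)); dr(.073,.0545,.009,(0,255,0))
cv2.imwrite("pics/g7s.png",b)
E
```

```text
over t 21.01 p [0.4774 0.2443 0.2   ] F [-0.51 -0.77 -1.36] op 0.516 oh 0.022
60 t 22.49 p [0.4771 0.245  0.0602] F [ 0.76 -0.48 -0.9 ] op 0.527 oh 0.022
```

View pics/g7s.png

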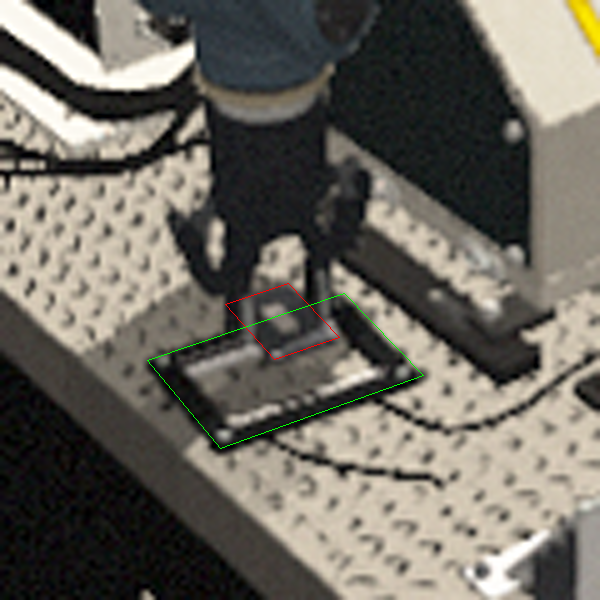

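```bash
python3 - <<'E'
from rb import *
r.move_linear([.477,.245,.036],vel=.08); r.sleep(.3)
f0=np.mean([r.current_contact_force() for _ in range(3)],0)
for z in [.0335,.032,.0305,.029,.0275,.0265,.0255]:
    r.move_linear([.477,.245,z],vel=.03); r.sleep(.1); f=np.array(r.current_contact_force()); print(z,(f-f0).round(2),np.round(r.current_tool_pos(),4),np.round(r.current_torque(),2))
    if np.linalg.norm(f-f0)>6: break
st();snap(8)
d=load("scene",8);a=d["pixels"][170:270,200:320,::-1];b=cv2.resize(a,None,fx=6,fy=6,interpolation=cv2.INTER_CUBIC);cv2.imwrite("pics/g8s.png",b)
E
```

```text
0.0335 [ 1.24 -1.82  0.32] [0.477  0.245  0.0335] [ 0.03  0.   -0.02]
0.032 [ 1.19 -2.66 -0.5 ] [0.477 0.245 0.032] [ 0.1   0.03 -0.04]
0.0305 [ 0.45 -0.87 -0.36] [0.477  0.245  0.0305] [-0.02  0.   -0.  ]
0.029 [ 1.67 -0.84  1.12] [0.477 0.245 0.029] [-0.02 -0.01 -0.  ]
0.0275 [-0.02 -0.01  3.46] [0.4772 0.2451 0.0277] [ 0.05  0.1  -0.04]
0.0265 [-1.09 -0.8  11.11] [0.4772 0.2452 0.0271] [-0.17  0.47 -0.07]
 t 25.44 p [0.4772 0.2452 0.0271] F [-1.86  0.42 10.25] op 0.523 oh 0.022
```

View pics/g8s.png

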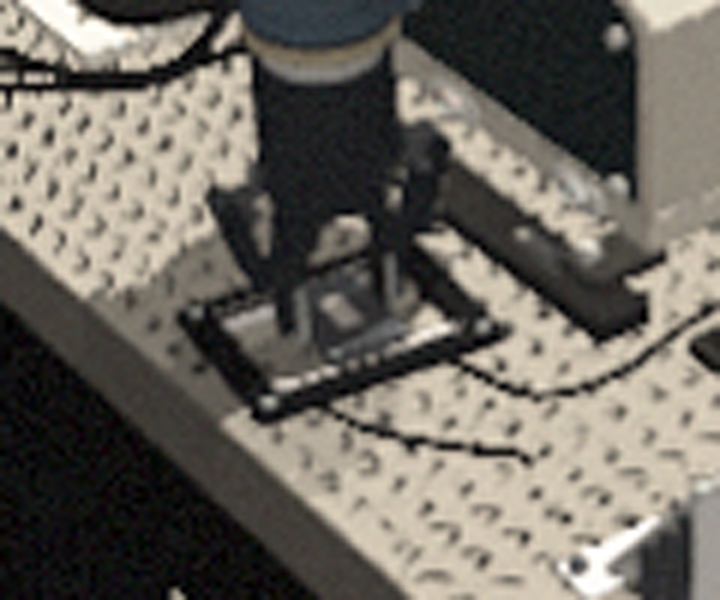

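```bash
python3 - <<'E'
from rb import *
r.move_linear([.477,.245,.0275],vel=.03); st()
r.set_gripper(.64); r.sleep(.2); st("rel")
r.move_linear([.477,.245,.15],vel=.12); r.move_to([.40,-.05,.35],q(-7.1)); st(); snap(9)
d=load("scene",9);a=d["pixels"][190:260,220:300,::-1];cv2.imwrite("pics/g9s.png",cv2.resize(a,None,fx=8,fy=8,interpolation=cv2.INTER_CUBIC))
d=load("top",9);a=d["pixels"][225:285,210:290,::-1];cv2.imwrite("pics/g9.png",cv2.resize(a,None,fx=9,fy=9,interpolation=cv2.INTER_CUBIC))
E
```

```text
t 25.79 p [0.4772 0.2451 0.0276] F [-0.79  1.84  4.48] op 0.523 oh 0.022
rel t 26.26 p [0.4769 0.2449 0.0274] F [ 1.05 -0.72 -0.82] op 0.64 oh 0.022
 t 28.79 p [ 0.4002 -0.0496  0.3494] F [-0.94 -0.07  0.03] op 0.637 oh 0.022
```

View pics/g9s.png

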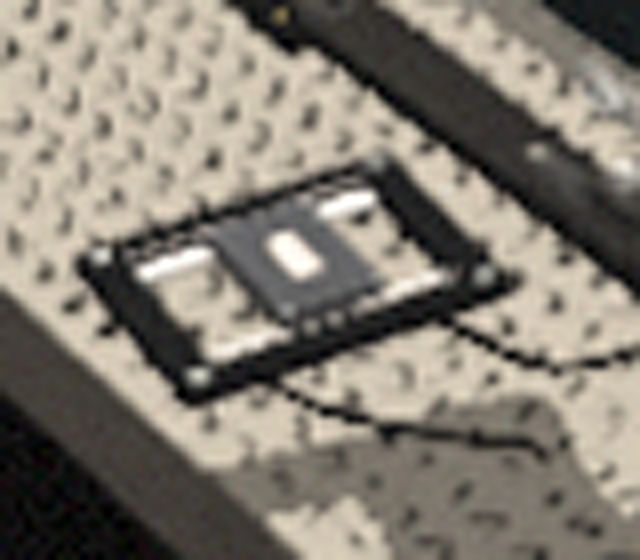

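View pics/g9.png

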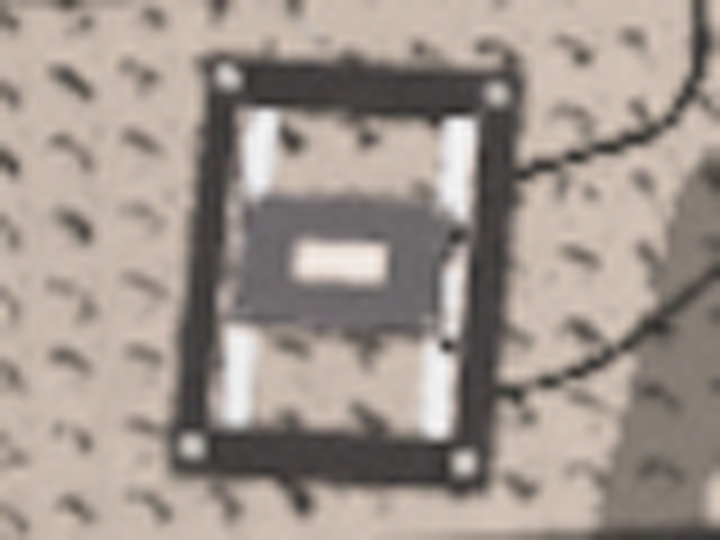

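```bash
python3 - <<'E'
from rb import *
ds=[];im=[]
for i in range(12):
    d=optics.get_image("top"); ds.append(d["depth"].astype(float)); im.append(d["pixels"].astype(float))
sd=[optics.get_image("scene") for i in range(8)]
d=dict(d); d["depth"]=np.mean(ds,0); d["pixels"]=np.mean(im,0).astype(np.uint8)
np.savez("topavg2.npz",**{k:np.array(v) for k,v in d.items()})
g=lambda p:(np.array(p,float)+.5)/9-.5+np.array((210,225))
deg=lambda v:np.degrees(np.arctan2(v[1],v[0]))
t=np.radians(-7.1);R=np.array([[np.cos(t),-np.sin(t)],[np.sin(t),np.cos(t)]]);Cf=np.array([.4772,.2425])
def loc(P): return ((np.array(P)[:,:2]-Cf)@R*1000).round(1)
print("screws",loc(atz(d,g([(229,77),(497,95),(464,462),(191,446)]),.009)).tolist())
def patch(d,box,z,th=150):
    a=d["pixels"].astype(float).mean(2)[box[1]:box[3],box[0]:box[2]];w=np.clip(a-th,0,None)
    yy,xx=np.mgrid[box[1]:box[3],box[0]:box[2]];return atz(d,[[(w*xx).sum()/w.sum(),(w*yy).sum()/w.sum()]],z)
print("patch", loc(patch(d,(240,249,255,258),.012)))
for z in(.012,.017): print("tile corners z",z,loc(atz(d,g([(248,195),(448,207),(440,333),(232,320)]),z)).tolist())
# depth along tile length
for s in range(-36,40,4):
    P=[[*(Cf+R@[x/1000,s/1000]),.012] for x in range(-16,17,2)]
    print(s,round(float(np.median(bydepth(d,proj(d,P))[:,2])*1000),1),end=" | ")
print()
s=dict(sd[0]); s["depth"]=np.mean([x["depth"].astype(float) for x in sd],0); s["pixels"]=np.mean([x["pixels"].astype(float) for x in sd],0).astype(np.uint8)
for q_ in range(-36,40,4):
    P=[[*(Cf+R@[x/1000,q_/1000]),.012] for x in range(-16,17,2)]
    print(q_,round(float(np.median(bydepth(s,proj(s,P))[:,2])*1000),1),end=" | ")
a=d["pixels"][235:275,225:275,::-1];cv2.imwrite("pics/g10.png",cv2.resize(a,None,fx=14,fy=14,interpolation=cv2.INTER_CUBIC))
a=s["pixels"][200:245,228:288,::-1];cv2.imwrite("pics/g10s.png",cv2.resize(a,None,fx=12,fy=12,interpolation=cv2.INTER_CUBIC))
st()
E
```

```text
screws [[64.3, 46.4], [63.5, -46.4], [-63.8, -46.0], [-63.8, 46.8]]
patch [[2.  1.4]]
tile corners z 0.012 [[23.0, 35.3], [22.9, -33.4], [-20.7, -34.5], [-20.4, 36.6]]
tile corners z 0.017 [[22.2, 34.3], [22.1, -34.1], [-21.4, -35.2], [-21.1, 35.6]]
-36 6.3 | -32 14.9 | -28 14.6 | -24 13.9 | -20 13.9 | -16 13.7 | -12 14.3 | -8 13.5 | -4 13.9 | 0 13.1 | 4 13.6 | 8 13.0 | 12 13.8 | 16 13.0 | 20 12.8 | 24 12.8 | 28 12.2 | 32 11.9 | 36 11.1 | 
-36 11.3 | -32 12.1 | -28 14.9 | -24 16.9 | -20 17.2 | -16 16.7 | -12 16.6 | -8 16.0 | -4 17.1 | 0 16.2 | 4 16.5 | 8 16.4 | 12 15.2 | 16 15.9 | 20 15.1 | 24 15.4 | 28 14.9 | 32 15.8 | 36 15.6 |  t 29.89 p [ 0.4  -0.05  0.35] F [ 0.34  0.23 -0.32] op 0.638 oh 0.022
```

View pics/g10.png

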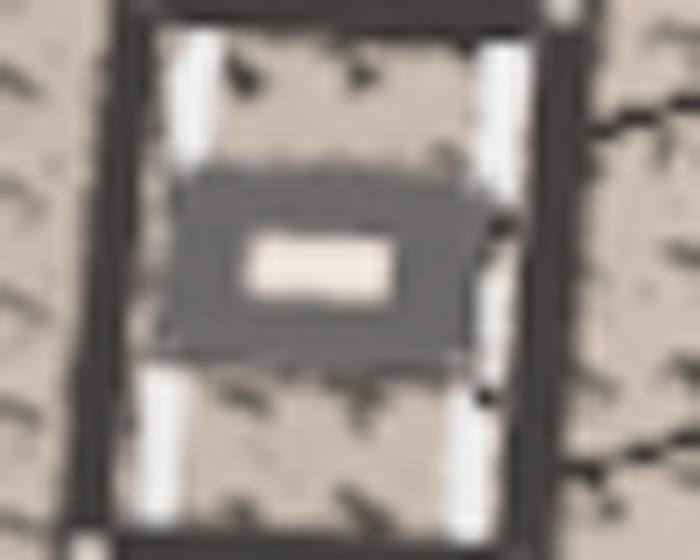

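View pics/g10s.png

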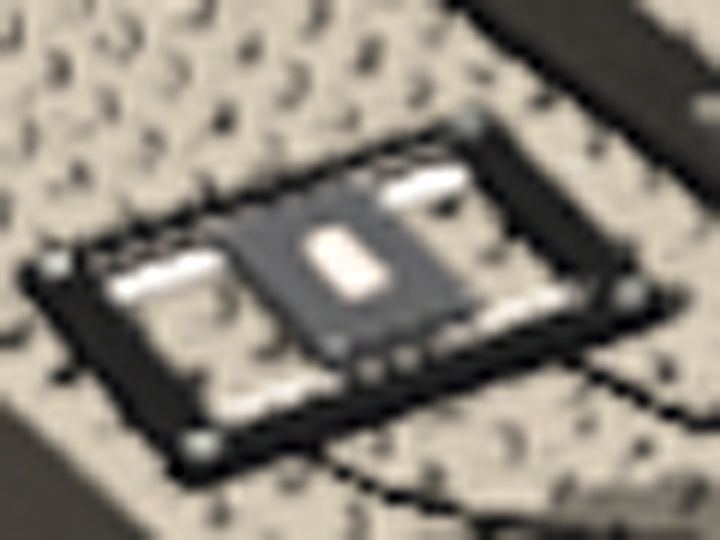

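```bash
python3 - <<'E'
from rb import *
d=np.load("topavg.npz")
t=np.radians(-7.1);R=np.array([[np.cos(t),-np.sin(t)],[np.sin(t),np.cos(t)]]);Cf=np.array([.4772,.2425])
# rectify to local frame at z=.005 : 0.2mm/px, show y' from -50..-15, x' -50..50
H=[];
xs=np.arange(-56,56,.2);ys=np.arange(-16,-56,-.2)  # columns: -y' to right ; rows: x' descending
X,Y=np.meshgrid(xs[::-1],ys,indexing='ij')
for z in(.005,):
    P=np.stack([Cf[0]+(R[0,0]*X+R[0,1]*Y)/1000,Cf[1]+(R[1,0]*X+R[1,1]*Y)/1000,np.full(X.shape,z)],-1)
    uv=proj(d,P.reshape(-1,3)).reshape(*X.shape,2).astype(np.float32)
    im=cv2.remap(d["pixels"],uv[...,0],uv[...,1],cv2.INTER_CUBIC)[:,:,::-1].copy()
    for k in range(0,len(xs),50): cv2.putText(im,str(int(round(xs[::-1][k]))),(2,k+8),0,.35,(0,0,255),1)
    for k in range(0,len(ys),25): cv2.putText(im,str(int(round(ys[k]))),(k,555),0,.33,(0,0,255),1); im[:,k]=im[:,k]//2
    cv2.imwrite("pics/rect.png",im)
E
```

```text
(no output)
```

View pics/rect.png

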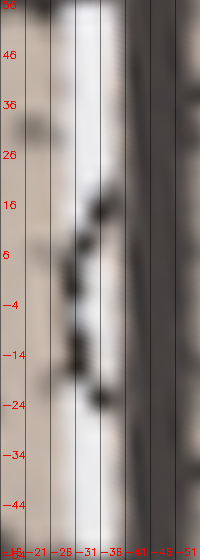

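```bash
cat > ov.py <<'E'
from rb import *
import sys
def ov(d,o,size,f,Cf,yaw,tc,out,tilt=0.,zc=.008,W=None):
    u,v=o;w,h=size
    b=cv2.resize(d["pixels"][v:v+h,u:u+w,::-1],None,fx=f,fy=f,interpolation=cv2.INTER_CUBIC)
    t=np.radians(yaw);R=np.array([[np.cos(t),-np.sin(t)],[np.sin(t),np.cos(t)]])
    def dr(P,c):
        P=np.array(P,float);G=np.c_[Cf+P[:,:2]@R.T,P[:,2]]
        p=(proj(d,G)-[u,v]+.5)*f-.5;cv2.polylines(b,[np.round(p).astype(int)],True,c,1)
    rect=lambda w,h,z,cx=0,cy=0:[[cx+a*w,cy+e*h,z] for a,e in((-1,-1),(1,-1),(1,1),(-1,1))]
    dr(rect(.073,.0545,.009),(0,255,0));dr(rect(.055,.0385,.009),(0,255,0))
    for s in(-1,1): dr(rect(.055,.0045,.004,0,s*.034),(255,0,255))
    for dz,c in((.004,(0,0,255)),(-.004,(0,128,255))):
        dr([[tc[0]+a*.023,tc[1]+e*.0355,zc+dz-tilt*e] for a,e in((-1,-1),(1,-1),(1,1),(-1,1))],c)
    cv2.imwrite(out,b)
E
python3 - <<'E'
from ov import *
s=load("scene",9);d=np.load("topavg2.npz")
ov(s,(225,195),(65,50),12,np.array([.4762,.2472]),-7.1,(.001,.001),"pics/o1.png")
ov(d,(222,228),(54,54),12,np.array([.4772,.2425]),-7.1,(.001,.001),"pics/o2.png")
E
```

```text
(no output)
```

View pics/o1.png

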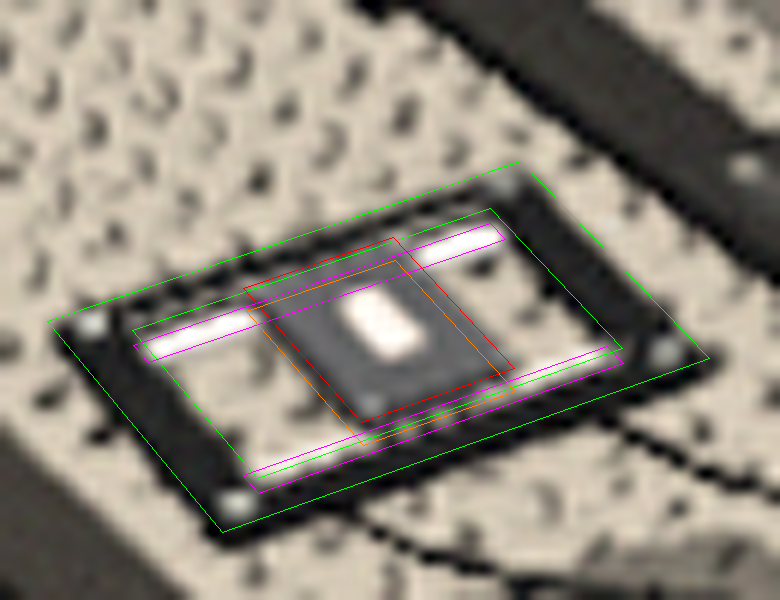

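View pics/o2.png

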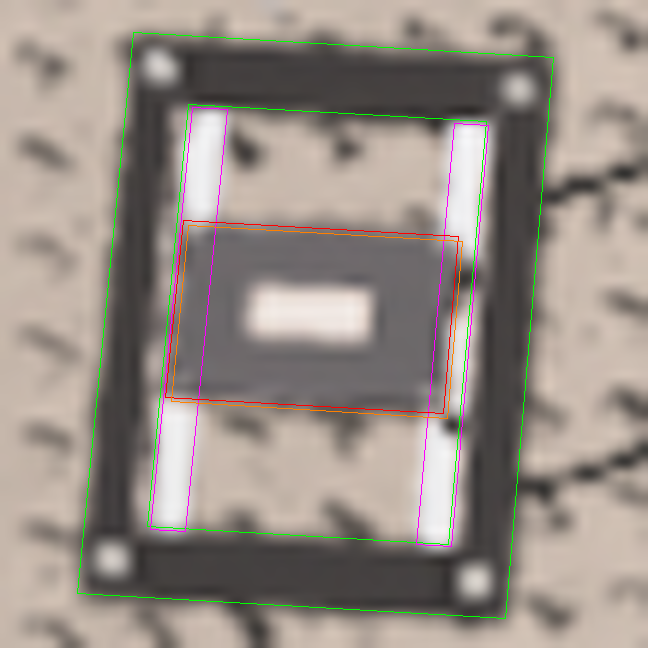

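```bash
python3 - <<'E'
from rb import *
def slope(d,C,yaw,z,L=30,Wd=17):
    t=np.radians(yaw);R=np.array([[np.cos(t),-np.sin(t)],[np.sin(t),np.cos(t)]])
    g=np.array([(x,y) for x in np.arange(-Wd,Wd+1,2) for y in np.arange(-L,L+1,2)])/1000
    P=np.c_[np.array(C)+g@R.T,np.full(len(g),z)]
    Z=bydepth(d,proj(d,P))[:,2]
    A=np.c_[g,np.ones(len(g))];c,res,_,_=np.linalg.lstsq(A,Z,rcond=None)
    print("slope x',y' (mm/m->deg)",np.degrees(c[:2]).round(2),"mean z",(c[2]*1000).round(2),"std",(Z-A@c).std().round(4))
D=np.load("topavg.npz");D2=np.load("topavg2.npz")
slope(D,(.445,.4195),-3.5,.008); slope(load("top",5),(.508,-.162),-3.5,.014); slope(D2,(.4772,.2435),-7.1,.012)
slope(load("top",9),(.4772,.2435),-7.1,.012)
slope(load("scene",0),(.445,.4245),-3.5,.008); slope(load("scene",5),(.5075,-.159),-3.5,.014,26,15)
sc=[optics.get_image("scene") for i in range(10)]; s=dict(sc[0]);s["depth"]=np.mean([x["depth"] for x in sc],0).astype(float);s["pixels"]=np.mean([x["pixels"].astype(float) for x in sc],0).astype(np.uint8)
np.savez("sceneavg2.npz",**{k:np.array(v) for k,v in s.items()})
slope(s,(.476,.248),-7.1,.012,26,15)
b=cv2.resize(s["pixels"][205:238,240:275,::-1],None,fx=20,fy=17,interpolation=cv2.INTER_NEAREST);cv2.imwrite("pics/z.png",b)
E
```

```text
slope x',y' (mm/m->deg) [-0.09  0.21] mean z 7.54 std 0.0015
slope x',y' (mm/m->deg) [93.21 29.31] mean z 25.83 std 0.1284
slope x',y' (mm/m->deg) [3.48 2.13] mean z 17.42 std 0.0227
slope x',y' (mm/m->deg) [24.28 -4.19] mean z 24.52 std 0.1299
slope x',y' (mm/m->deg) [-1.21 -0.53] mean z 11.86 std 0.0027
slope x',y' (mm/m->deg) [-0.56  0.14] mean z 15.92 std 0.0022
slope x',y' (mm/m->deg) [ 5.6  -4.14] mean z 18.72 std 0.0159
```

View pics/z.png

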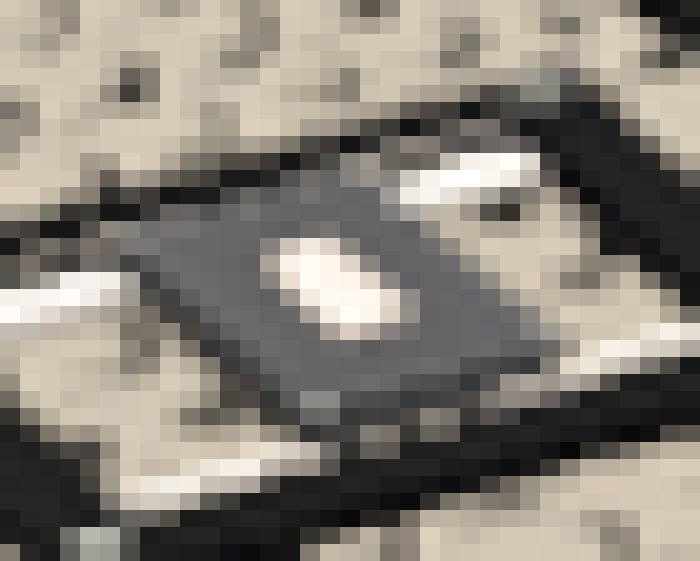

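```bash
cat > slope.py <<'E'
from rb import *
from scipy.optimize import least_squares
def slope(ds,C,yaw,z,L=30,Wd=17):
    t=np.radians(yaw);R=np.array([[np.cos(t),-np.sin(t)],[np.sin(t),np.cos(t)]])
    g=np.array([(x,y) for x in np.arange(-Wd,Wd+1,2) for y in np.arange(-L,L+1,2)])/1000
    P=np.c_[np.array(C)+g@R.T,np.full(len(g),z)]
    Z=np.concatenate([bydepth(d,proj(d,P))[:,2] for d in ds]);G=np.tile(g,(len(ds),1));A=np.c_[G,np.ones(len(G))]
    k=abs(Z-z)<.02
    s=least_squares(lambda c:A[k]@c-Z[k],[0,0,z],loss="soft_l1",f_scale=.003)
    print("deg",np.degrees(s.x[:2]).round(2),"z",(s.x[2]*1000).round(2),k.mean().round(3))
E
python3 - <<'E'
from slope import *
slope([load("top",0)],(.445,.4195),-3.5,.008); slope([load("top",5)],(.508,-.162),-3.5,.014)
slope([load("scene",0)],(.445,.4245),-3.5,.008,26,15); slope([load("scene",5)],(.5075,-.159),-3.5,.014,26,15)
print("now")
slope([optics.get_image("top") for i in range(6)],(.4772,.2435),-7.1,.012)
slope([optics.get_image("scene") for i in range(6)],(.476,.248),-7.1,.012,26,15)
print(r.current_t())
E
```

```text
deg [0.28 0.49] z 7.87 1.0
deg [-0.97 -0.69] z 14.87 0.993
deg [-2.34 -0.39] z 11.82 1.0
deg [-0.39  0.19] z 15.9 1.0
now
deg [ 0.12 -2.18] z 13.32 0.997
deg [-0.54 -1.92] z 16.01 0.996
30.9917
```

```bash
python3 - <<'E'
from rb import *
t=np.radians(-7.1);R=np.array([[np.cos(t),-np.sin(t)],[np.sin(t),np.cos(t)]])
p=np.array([.477,.2445])+R@[0,-.027]
r.set_gripper(0.0)
r.move_to([*p,.15],q(-7.1)); r.move_linear([*p,.045],vel=.12); r.sleep(.3)
f0=np.mean([r.current_contact_force() for _ in range(3)],0)
for z in np.arange(.040,.030,-.001):
    r.move_linear([*p,z],vel=.04); r.sleep(.05); f=np.array(r.current_contact_force())-f0; print(round(z,4),f.round(1),round(r.current_tool_pos()[2],4))
    if np.linalg.norm(f)>15: break
st()
E
```

```text
0.04 [-0.2  0.5  1.7] 0.0398
0.039 [-0.1 -0.   1.3] 0.039
0.038 [-0.5 -0.8  1.5] 0.038
0.037 [ 0.1 -0.6  1.1] 0.037
0.036 [-1.6 -0.3  7.5] 0.0363
0.035 [-5.  -2.5 17.5] 0.036
 t 35.99 p [0.4739 0.2177 0.036 ] F [-4.84 -3.02 16.61] op -0.003 oh 0.022
```

```bash
python3 - <<'E'
from ov import *
t=np.radians(-7.1);R=np.array([[np.cos(t),-np.sin(t)],[np.sin(t),np.cos(t)]])
outs=[]
for n,ks,Cf in(("scene",(0,3,4,5,6),np.array([.4762,.2472])),("top",(0,3,4,5,6),np.array([.4772,.2425]))):
    ds=[load(n,k) for k in ks];im=np.mean([d["pixels"].astype(float) for d in ds],0).astype(np.uint8);d=ds[0]
    dep=np.median([x["depth"] for x in ds],0)
    xs=np.arange(45,-45,-.2);ys=np.arange(-16,-50,-.2)
    X,Y=np.meshgrid(xs,ys,indexing='ij')
    P=np.stack([Cf[0]+(R[0,0]*X+R[0,1]*Y)/1000,Cf[1]+(R[1,0]*X+R[1,1]*Y)/1000,np.full(X.shape,.004)],-1)
    uv=proj(d,P.reshape(-1,3)).reshape(*X.shape,2).astype(np.float32)
    o=cv2.remap(im,uv[...,0],uv[...,1],cv2.INTER_CUBIC)[:,:,::-1].copy()
    for k in range(0,len(xs),50): cv2.putText(o,str(int(round(xs[k]))),(2,k+8),0,.35,(0,0,255),1)
    for k in range(0,len(ys),25): o[:,k]=o[:,k]//2
    outs.append(o)
cv2.imwrite("pics/rr.png",cv2.resize(np.hstack(outs),None,fx=1.3,fy=1.3))
E
```

```text
(no output)
```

View pics/rr.png

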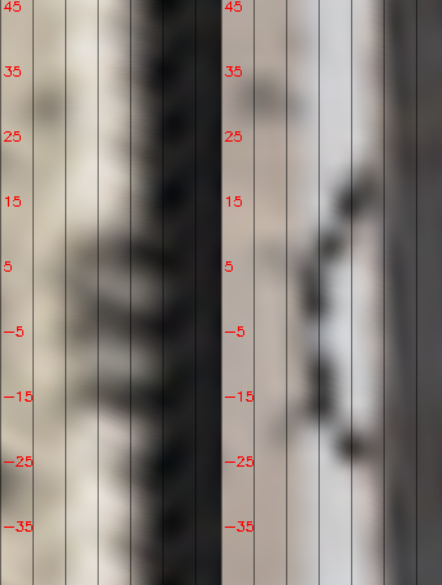

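```bash
python3 - <<'E'
from slope import *
p=r.current_tool_pos(); r.move_linear([p[0],p[1],.15],vel=.12); r.move_to([.40,-.05,.35],q(-7.1)); r.sleep(.3)
T=[optics.get_image("top") for i in range(8)];S=[optics.get_image("scene") for i in range(8)]
slope(T,(.4772,.2435),-7.1,.012);slope(S,(.476,.248),-7.1,.012,26,15)
im=np.mean([d["pixels"].astype(float) for d in T],0).astype(np.uint8)
d=dict(T[0]);d["pixels"]=im
from ov import ov
ov(d,(222,228),(54,54),11,np.array([.4772,.2425]),-7.1,(.002,.001),"pics/f.png")
cv2.imwrite("pics/ff.png",im[:,:,::-1]); st()
E
```

```text
deg [ 0.16 -1.9 ] z 13.45 0.996
deg [ 0.34 -1.78] z 16.14 0.997
 t 39.49 p [ 0.4  -0.05  0.35] F [-1.59  0.13 -0.55] op -0.005 oh 0.022
```

View pics/f.png

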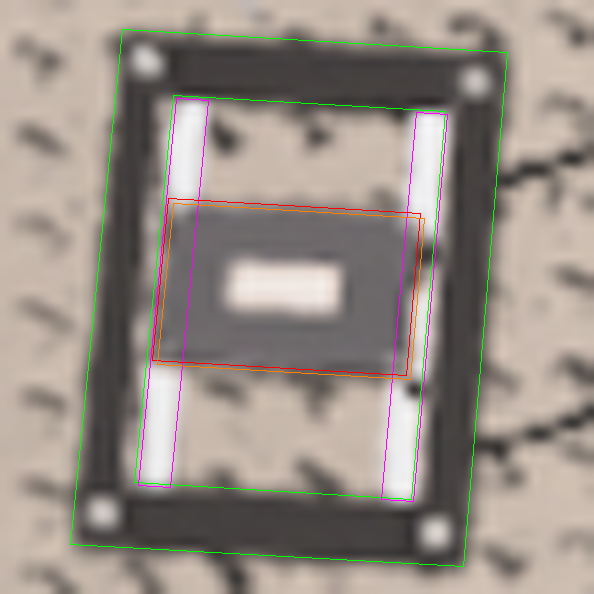

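View pics/ff.png

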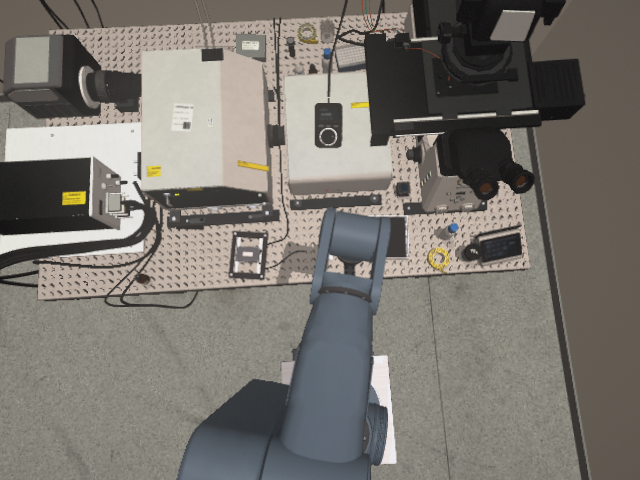

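```bash
python3 -c "
from cell import r
r.hand_in(); print(r.current_t())"
```

```text
the job is handed in; nothing more can be done
the job is handed in; nothing more can be done
```

I handed the job in at about 39.5 s with the tile in the frame pocket, coated face down. However, it is **not lying fully flat**, because one end rests on something about 2.3–2.7 mm high.

**What I did**
- I gripped the tile across its width and held it level above the steel edge. By my measurements it was about 22 mm up, with 12–17 mm past the edge.
- I let it drop there. It turned over by itself and came to rest flat in the catch tray with the white patch up.
- I then picked it out of the tray, lowered it into the pocket and let go. The contact force peaked at about 11 N.

**Last checks**
- **Position:** the tile is within about 2 mm of the pocket's middle, inside the walls and lined up with it. The white patch faces up.
- **Tilt (failed):** both depth cameras show the end towards the ramp raised, a tilt of about 1.9°. The tile's centre is about 1.4 mm too high.
- **Likely cause:** in the pictures a thin black cable loops over that ledge under the tile. Pressing on that end with a fingertip (about 17 N) did not seat it. The cable spans too much of the ledge to avoid while keeping the tile near the middle, so I left it there.
- **Camera disagreement:** the two cameras differed by 1–5 mm in y. I used the midpoint for the pick and the placing, and shifted the drop point to suit both.
- **Bystanders:** the tape roll and canister look unmoved in the last top picture. I never clearly identified the slide case in the images, though the arm worked only around the tile, ramp and frame.

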